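# Slide the heavy crate of gold-leaf bundles into its bay

### The arm

A 6-joint arm with a two-finger parallel gripper is mounted at the origin on the work surface. World frame = base frame: x ahead of the robot, y to its left, z up, the work surface at z = 0. Lengths are in m, angles in rad, forces in N, time in s.
With the tool pointing down it reaches from about 0.275 to 0.875 m from the base axis. Payload 12.5 kg.
Tool frame: the origin (TCP) lies on the centre line of the jaws, within the pads' length; the fingertips stand r.finger_overhang ahead of it and the grasp point (between the pads) lies 3 mm ahead of it (r.finger_overhang is the distance from the TCP to the fingertips, in m); z points along the fingers, y is the line along which they close (so a half turn about z gives the same grasp; the last joint's range is limited). The gripper opens to 85 mm and grips with 20 to 120 N. Pads are 22 mm wide; open, the fingers measure 114 mm over their backs; the gripper's body (76 mm by 85 mm) begins 54 mm behind the grasp point. The pads swing forward as they close: fully open they stand 13 mm farther back than shut.
Start: joints at [-0.085, 0.351, 1.652, -0, 1.139, -0.085], TCP at [0.55, 0, 0.253] pointing down, gripper open.
Joint ranges: [-2.75, 2.75], [-0.79, 2.1], [0.01, 2.65], [-1.57, 4.71], [0.07, 3.14], [-2.87, 2.87]. Speed limits (rad/s): [2.22, 2.22, 2.79, 3.14, 3.14, 3.14].

### API

Orientations are given as a unit quaternion [x, y, z, w].
In Python, from cell import r, optics gives the robot as it stands. The module is installed in compiled form; this text tells all that it offers. Calls block until the motion is done:
- r.move_to(position, orientation): joint-space move of the TCP to a pose.
- r.move_linear(position, rot=None, vel=0.15): straight line of the TCP; rot=None keeps the orientation; vel is the mean speed in m/s.
- r.set_joints(angles): joint-space move.
- r.set_gripper(opening, squeeze=None): opening from 0.0 (shut) to 1.0 (fully open); squeeze is the grip in N (None keeps the last); returns when the fingers have stopped.
- r.sleep(seconds).
- r.inverse_kinematics(position, orientation): joint angles nearest the present ones, or None.
- optics.get_image(name): name is "scene" or "side" or "wrist"; returns a dict with "pixels" (420x560x3 uint8, red, green, blue), "depth" (420x560 float32, m along the optical axis (not along the pixel's ray), 0 where there is no reading), "fx", "fy", "cx", "cy" (pixels), "camera_from_world" (4x4, takes a point from world to camera coordinates); the wrist camera has in their place "mount" (4x4, takes a point from camera to tool coordinates, whose origin is the TCP and whose axes are the flange's). Camera axes: x right, y down, z forward; pixel columns grow to the right and rows downward; lengths in m; the calibration is good to about 2 mm. A picture is of the moment at which its call begins: read the wrist's pose just before it.
A pose or a line that the arm cannot do raises r.PlanningError and nothing moves.
- r.hand_in(): hands the job in; it is judged then, once.
Readings, each from a call of its own:
- r.current_t(): time.
- r.current_q(): joint angles.
- r.current_qvel(): joint speeds.
- r.current_effort(): joint torques, N m.
- r.current_tool_pos(): TCP position.
- r.current_ee_rot(): TCP orientation.
- r.current_contact_force(): force on the tool from outside, world axes, zero at the start.
- r.current_torque(): the same for the moment, N m.
- r.current_opening(): opening from 0.0 (shut) to 1.0 (fully open).
- r.current_finger_force(): force on a finger pad.
Only numpy, scipy, OpenCV 4.12 (cv2) and the standard library are available. Lean on these libraries where they do the work, as an engineer would, in place of code of your own. Each camera call takes 0.05 s, during which the arm holds its last target. There are 200 camera calls.

### The job

Slide the tall, heavy slatted crate across the packing table into the red bay through its open side, until it stands square between the rails and fully home against the back rail. Only push it, with the fingers low near its base, so that it slides and never tips; do not lift or carry it. Leave everything else on the table where it is, and finish clear of the crate.

Things in the scene. Friction and masses are not known exactly. Their poses are not given: they have to be found in the camera images.
- crate: tall pale-wood slatted crate full of gold bundles, a closed upright block with flat faces, 90 mm (its x) by 130 (y) by 180 high; 1.1 to 1.8 kg, centre of mass half way up. Origin: centre of underside, z up. 5 to 13 N slides it on the table; pushed above about 60 mm it may tip. Starts on the bay's mouth side, farther from the robot than its centre line, its x within 0.45 rad of the bay's x
- bay: low red frame fixed to the table, no floor (a pale patch shows the place): back rail and two side rails, 25 mm high, 14 thick. Origin: on the table, where the crate's origin lies when home; z up; the crate goes in along +x (roughly the robot's left), its x along the bay's x. Inner face of back rail at x = 45 mm, of side rails at y = +-72 mm (7 mm play each side), which run from x = 45 to -20 mm
- bay_mouth (a point): middle of the bay's open side, on the table, 36 mm before the bay's origin (bay x = -36 mm), where the flared ends of the side rails begin; they open outward to y = +-96 mm there. Axes as the bay's. The homed crate's front face stands 9 mm outside it
- pile_back: pile of gold packets, 52 x 52 x 44 mm, loose, behind the bay's back rail; origin at the centre of its underside; leave alone
- pile_side: pile of gold packets, 52 x 52 x 44 mm, loose, beside the bay on its -y side; origin at the centre of its underside; leave alone
- pile_red: small pile of gold packets topped red, 52 x 26 x 33 mm, loose, on the table beyond; origin at the centre of its underside; leave alone
- stapler: blue stapler, 125 x 34 x 48 mm, loose, far right; origin at the centre of its underside; leave alone
- glue: glue jar with an orange cap, 52 mm wide, 100 mm high, loose, on the table beyond; origin at the centre of its underside; leave alone
- bowl: orange bowl, 150 mm wide, 45 mm high, loose, at the left side of the table; origin at the centre of its underside; leave alone
- tray: open wooden tray, 160 x 220 x 40 mm, loose, at the right side of the table; origin at the centre of its underside; leave alone

How it is judged:
At the end, for the whole second after the job is handed in: the crate stands upright (within 0.04 rad) and still on the table in the bay: its origin within 8 mm of fully home along the bay, within 11 mm of the centre line, turned by less than 0.07 rad against the bay (x of crate in the frame of bay between -0.008 and 0.006 m and y of crate in the frame of bay between -0.011 and 0.011 m and angle between the x axis of crate and the x axis of bay, either way round below 0.07 rad and angle between crate's own z axis and vertical below 0.04 rad and height (world z) of crate below 0.005 m and linear speed of crate below 0.01 m/s); the robot touches nothing.
It fails at once if the crate tips by more than 0.15 rad (angle between crate's own z axis and vertical above 0.15 rad).
It fails at once if the crate is lifted (its origin more than 15 mm above the table) (height (world z) of crate above 0.015 m).
It fails at once if the fingers push the crate high up (grasp point more than 0.1 m above the table while they press on it) (contact force between the fingers and crate above 1 N and height (world z) of the grasp point above 0.1 m).
It fails at once if one of the other things on the table is moved by more than 15 mm (distance of any of pile_back, pile_side, pile_red, stapler, glue, bowl, tray from where it was at the start of the episode above 0.015 m).
It also fails if it takes over 72 s, if anything falls off the work surface, if the arm or the gripper's body presses on something with over 40 N, if the wrist force passes 120 N, or if a joint passes its speed limit or range.

## Working session

There is one attempt and no reset: what is moved stays moved. The work goes in short steps, each a Python script; the robot and the scene stay as the last script left them, time stands still between calls to the robot, and variables do not carry over. Pictures are saved under pics/ and viewed, at most 10 in all, crops included, and the job is handed in when it is done.

```bash
mkdir -p pics; python3 - <<'E'
from cell import r, optics
import numpy as np, cv2
ims=[]
for n in ["scene","side"]:
    d=optics.get_image(n); np.savez(n+".npz",**d)
    cv2.imwrite(f"pics/{n}.png",d["pixels"][:,:,::-1])
    M=np.linalg.inv(d["camera_from_world"]); print(n,M[:3,3],M[:3,2],d["fx"],(d["depth"]>0).mean())
print(r.finger_overhang,r.current_t(),r.current_tool_pos(),r.current_ee_rot())
E
```

```text
scene [1.53107535 0.85069541 0.92643804] [-0.59747004 -0.56517981 -0.56885968] 528.1270830584502 0.9537372448979592
side [0.44615342 0.81234573 0.5610393 ] [ 0.18617585 -0.82761196 -0.52952525] 387.78109626670766 0.9959438775510204
0.022 0.1 [5.49727572e-01 5.04960640e-05 2.52798514e-01] [ 7.07115305e-01  7.07098055e-01 -3.39666314e-04 -4.12636387e-04]
```

View pics/scene.png

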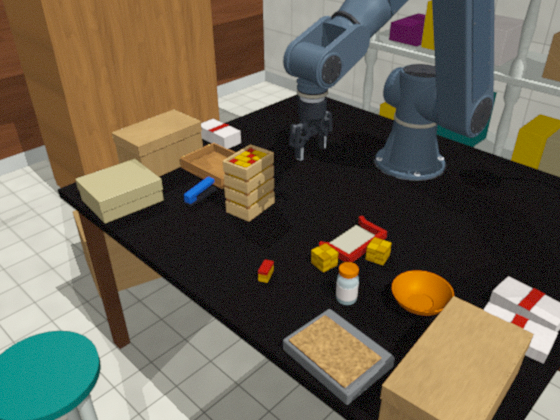

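View pics/side.png

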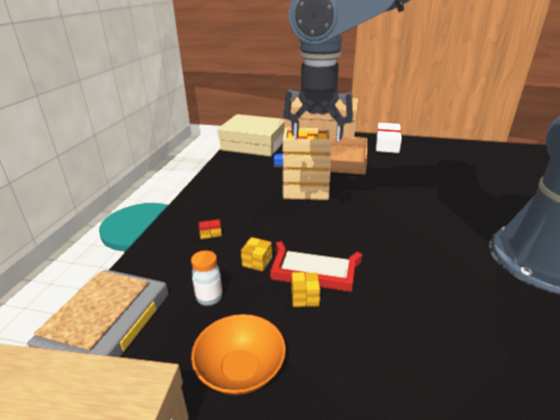

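The scene view shows the crate at about (250,180), the bay at (355,240), and piles at (325,258), (379,250) and (266,270). The side view has the bay at (315,268) and the crate at (307,165). Next step is to build top-down points from depth.

```bash
cat > h.py <<'E'
import numpy as np, cv2
def cloud(d, T=None):
    """world points (H,W,3) of an image; T = world_from_camera"""
    if T is None: T=np.linalg.inv(d["camera_from_world"])
    z=np.asarray(d["depth"],float); v,u=np.indices(z.shape)
    P=np.stack([(u-d["cx"])/d["fx"]*z,(v-d["cy"])/d["fy"]*z,z],-1)
    P=P@T[:3,:3].T+T[:3,3]; P[z<=0]=np.nan
    return P
def rect(xy):
    c,s,a=cv2.minAreaRect(np.float32(xy)*1000)
    return np.round(c,1),np.round(s,1),round(a,1)
def masks(d):
    h=cv2.cvtColor(np.asarray(d["pixels"]),cv2.COLOR_RGB2HSV).astype(int); H,S,V=h[...,0],h[...,1],h[...,2]
    return dict(red=((H<5)|(H>174))&(S>150)&(V>60), pale=(S<70)&(V>110), wood=(H>8)&(H<28)&(S>40)&(V>60), gold=(H>20)&(H<32)&(S>180)&(V>90))
E
python3 - <<'E'
from h import *
for n in ["scene","side"]:
    d=dict(np.load(n+".npz")); P=cloud(d); m=masks(d); x,y,z=P[...,0],P[...,1],P[...,2]
    box=(x>.3)&(x<.95)&(y>-.5)&(y<.5)
    def comp(mask,lab,zlo,zhi,mn=60):
        k,L,st,_=cv2.connectedComponentsWithStats((mask&box&(z>zlo)&(z<zhi)).astype(np.uint8))
        for i in range(1,k):
            if st[i,4]>mn:
                q=P[L==i]; print(n,lab,st[i,:5],rect(q[:,:2]),"z",np.round(np.percentile(q[:,2],[2,98]),3))
    comp(m["red"],"red",-.01,.2); comp(m["pale"],"pale",-.01,.01); comp(m["wood"]|m["gold"],"wood",.01,.21,300); comp(m["gold"],"gold",.005,.06)
    comp(m["wood"]|m["gold"],"top",.165,.2,30)
E
```

```text
scene red [358 215  30  24 300] (array([424.5, 146.4]), array([151.4,  69.1]), 67.4) z [-0.004  0.027]
scene red [319 240  52  22 309] (array([585.2, 160.7]), array([ 95.2, 144.3]), 31.0) z [-0.002  0.027]
scene red [258 259  16  16 154] (array([784.4,  56.8]), array([99. , 38.9]), 41.7) z [-0.002  0.035]
scene pale [330 225  44  28 625] (array([506.8, 137.7]), array([ 76.6, 130. ]), 89.5) z [-0.004  0.004]
scene wood [ 191  145   83   75 3146] (array([ 563.6, -323. ]), array([406.9, 166.4]), 74.0) z [0.013 0.179]
scene wood [  97  171   65   48 1647] (array([ 856.3, -465.4]), array([ 74.5, 187.7]), 87.3) z [0.012 0.081]
scene wood [366 236  25  26 441] (array([512.9, 231.9]), array([106.3,  63.3]), 14.7) z [0.012 0.046]
scene wood [311 243  28  27 500] (array([643.5, 143.7]), array([81.2, 78. ]), 78.0) z [0.012 0.046]
scene wood [ 391  271   62   45 1569] (array([608.6, 423.3]), array([150.3, 143.1]), 4.5) z [0.011 0.046]
scene wood [ 289  315   93   72 3169] (array([892.9, 383.6]), array([179.5, 123.7]), 85.6) z [0.035 0.046]
scene gold [366 238  25  27 456] (array([517.5, 235.6]),
[... 1371 characters left out ...]
ide wood [ 192  314   93   80 4579] (array([607.7, 424.6]), array([147.9, 148.2]), 20.6) z [0.011 0.047]
side gold [242 238  29  22 343] (array([654.6, 151.8]), array([53.2, 50.3]), 80.3) z [0.023 0.047]
side gold [243 256  29  11  94] (array([644.9, 166.1]), array([67.5, 34.8]), 33.9) z [0.006 0.024]
side gold [293 273  27  21 449] (array([529.3, 242. ]), array([48.9, 48.3]), 14.6) z [0.034 0.046]
side gold [293 293  13   6  62] (array([538. , 266.8]), array([ 9.3, 24.3]), 88.9) z [0.021 0.035]
side gold [121 303  34  47 344] (array([809.4, 392. ]), array([98.7,  5.2]), 86.0) z [0.011 0.03 ]
side top [283 128  49  18 704] (array([ 601.3, -199.6]), array([129.4,  95.3]), 8.8) z [0.166 0.182]
```

```bash
cat >> h.py <<'E'
from scipy.spatial.transform import Rotation as Ro
def wrist(r,optics):
    p=np.array(r.current_tool_pos()); R=Ro.from_quat(r.current_ee_rot()).as_matrix()
    d=optics.get_image("wrist"); T=np.eye(4); T[:3,:3]=R; T[:3,3]=p
    return d,T@d["mount"]
E
python3 - <<'E'
from cell import r, optics
from h import *
q=r.current_ee_rot()
for k,pos in enumerate([[.53,.10,.40],[.57,-.12,.46]]):
    r.move_to(pos,q); r.sleep(.3)
    d,T=wrist(r,optics); np.savez(f"w{k}.npz",T=T,**d)
    cv2.imwrite(f"pics/w{k}.png",np.array(d["pixels"])[:,:,::-1]); print(T.round(3)[:3],d["fx"],r.current_t())
a=[cv2.resize(cv2.imread(f"pics/w{k}.png"),(400,300)) for k in (0,1)]
cv2.imwrite("pics/w01.png",np.hstack(a))
d=dict(np.load("scene.npz"));P=cloud(d);h=cv2.cvtColor(d["pixels"],cv2.COLOR_RGB2HSV)
m=(h[...,0]>95)&(h[...,0]<125)&(h[...,1]>170)&(P[...,2]>.005)&(P[...,2]<.06)&(P[...,0]>.3)
print("stapler",rect(P[m][:,:2]))
m=masks(d)["wood"]&(P[...,2]>.01)&(P[...,2]<.05)&(P[...,1]<-.22)&(P[...,0]<.62)
print("tray",rect(P[m][:,:2]))
E
```

```text
[[ 1.     0.001 -0.005  0.531]
 [-0.    -0.965 -0.261  0.166]
 [-0.005  0.261 -0.965  0.52 ]] 311.61915021677504 1.1917
[[ 1.     0.003 -0.003  0.571]
 [ 0.002 -0.965 -0.261 -0.052]
 [-0.003  0.261 -0.965  0.581]] 311.61915021677504 2.4667
stapler (array([ 662.8, -361.4]), array([155.6,  34.7]), 11.2)
tray (array([  117.7, -1403.7]), array([2161.9,  927.3]), 87.4)
```

View pics/w01.png

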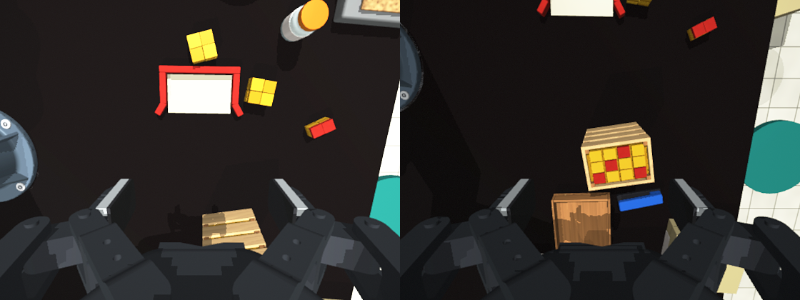

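Left half: the red bay is at about (200,90), nearly square to the image, with piles at (202,46) and (262,92). Right half: the crate is at (617,155), with the stapler at (640,200) and the tray at (582,220) close behind it. I'll compute their outlines next.

```bash
python3 - <<'E'
from h import *
for k in (0,1):
    d=dict(np.load(f"w{k}.npz")); P=cloud(d,d["T"]); m=masks(d); x,y,z=P[...,0],P[...,1],P[...,2]
    h=cv2.cvtColor(d["pixels"],cv2.COLOR_RGB2HSV).astype(int)
    blue=(h[...,0]>95)&(h[...,0]<125)&(h[...,1]>150)&(h[...,2]>70)
    def f(lab,mask):
        mk=cv2.morphologyEx(mask.astype(np.uint8),cv2.MORPH_OPEN,np.ones((3,3)))
        n,L,st,_=cv2.connectedComponentsWithStats(mk)
        if n>1:
            q=P[L==1+st[1:,4].argmax()]; print(k,lab,len(q),rect(q[:,:2]),"z",np.round(np.percentile(q[:,2],[2,98]),3))
            return q
    f("pale",m["pale"]&(abs(z)<.01)&(y>0)&(y<.3)&(x>.4)&(x<.65))
    q=f("redtop",m["red"]&(z>.017)&(z<.035)&(y>0)&(x<.66))
    if k==0:
        # back rail: inner+outer edge by column, fit line
        red=m["red"]&(z>.017)&(z<.035)&(x>.45)&(x<.6)&(y>.1)
        lo=[];hi=[]
        for u in range(d["depth"].shape[1]):
            v=np.flatnonzero(red[:,u])
            if len(v)>3: hi.append(P[v[0],u]); lo.append(P[v[-1],u])
        for nm,L in (("outer",hi),("inner",lo)):
            L=np.array(L); L=L[(L[:,0]>.465)&(L[:,0]<.585)]; a=np.polyfit(L[:,0]-.525,L[:,1],1); res=L[:,1]-np.polyval(a,L[:,0]-.525); L=L[abs(res)<.004]
            a=np.polyfit(L[:,0]-.525,L[:,1],1); print(nm,a,np.rad2deg(np.arctan(a[0])),len(L))
        for a,b in ((.09,.11),(.12,.14),(.145,.16)):
            s=m["red"]&(z>.015)&(z<.035)&(y>a)&(y<b)&(x<.68); l=s&(x<.52); rr=s&(x>.52)
            print("side rails y",a,b,np.percentile(x[l],[1,99]).round(4),np.percentile(x[rr],[1,99]).round(4))
    if k==1:
        f("crate top",(z>.165)&(z<.195)&(x>.45)&(x<.8)&(y>-.35)&(y<-.1))
        f("stapler",blue&(z>.005)&(z<.07)&(x>.4)&(y<-.2))
        f("tray",m["wood"]&(z>.02)&(z<.055)&(y<-.22)&(x<.62)&(x>.3))
    f("glue/pile",m["gold"]&(z>.03)&(z<.055)&(x>.58)&(x<.75)&(y>.05))
E
```

```text
0 pale 4855 (array([523.2, 145.1]), array([ 86.8, 144.7]), 89.0) z [-0.001  0.003]
0 redtop 2260 (array([524.6, 153.1]), array([104.4, 193.5]), 89.0) z [0.021 0.027]
outer [-0.01474946  0.20426581] -0.8450202502400703 80
inner [-0.01653592  0.19155269] -0.9473520958910845 80
side rails y 0.09 0.11 [0.4263 0.4416] [0.6047 0.6204]
side rails y 0.12 0.14 [0.4348 0.452 ] [0.5958 0.6113]
side rails y 0.145 0.16 [0.4386 0.4523] [0.596  0.6089]
0 glue/pile 1113 (array([655.1, 152.3]), array([50.5, 50.8]), 81.0) z [0.041 0.045]
1 pale 1977 (array([522.5, 118.9]), array([145.2,  33.2]), 0.1) z [-0.001  0.003]
1 redtop 207 (array([607.6, 114.8]), array([13.9, 32.9]), 30.3) z [0.017 0.027]
1 crate top 6158 (array([ 602.2, -199.6]), array([130.3,  91. ]), 8.5) z [0.167 0.181]
1 stapler 987 (array([ 674.8, -358.6]), array([120.8,  29.3]), 11.2) z [0.016 0.047]
1 tray 938 (array([ 515.1, -427.3]), array([160. , 155.4]), 1.8) z [0.021 0.041]
```

```bash
cat >> h.py <<'E'
BAY=np.array([.524,.1465]); BYAW=np.deg2rad(89.05); TILT=np.deg2rad(40); Z=.052
def fv(a): return np.array([np.cos(a),np.sin(a)])
def quat(a):
    f=fv(a); z=np.r_[f*np.sin(TILT),-np.cos(TILT)]; y=np.array([f[1],-f[0],0])
    return Ro.from_matrix(np.stack([np.cross(y,z),y,z],1)).as_quat()
def tcp(p,a,g,z=Z): return np.r_[np.array(p)-(.045+g)*fv(a),z]
def path(p0,a0,n,straight=.075,over=0.):
    """crate centre + heading waypoints: cubic in the bay frame, then straight home"""
    R=np.stack([fv(BYAW),fv(BYAW+np.pi/2)],1); s,l=(np.array(p0)-BAY)@R; m=np.tan(a0-BYAW); D=-straight-s
    out=[]
    for t in np.linspace(0,1,n+1)[1:]:
        l_=(2*t**3-3*t**2+1)*l+(t**3-2*t**2+t)*D*m
        dl=((6*t*t-6*t)*l+(3*t*t-4*t+1)*D*m)/D
        out.append((BAY+R@[s+D*t,l_],BYAW+np.arctan(dl)))
    return out
def crate(optics):
    """crate top from both fixed cameras: centre, heading"""
    o=[]
    for n in("scene","side"):
        d=optics.get_image(n); P=cloud(d); m=masks(d); z=P[...,2]
        k=(m["wood"]|m["gold"]|m["red"])&(z>.165)&(z<.195)&(P[...,0]>.35)&(P[...,0]<.8)&(abs(P[...,1])<.35)
        k=cv2.morphologyEx(k.astype(np.uint8),cv2.MORPH_OPEN,np.ones((2,2)))
        q=P[k>0]; o.append((n,len(q))+(rect(q[:,:2])))
    return o
E
python3 - <<'E'
from cell import r, optics
from h import *
p0=np.array([.602,-.199]); a0=np.deg2rad(98.5)
w=path(p0,a0,12)
for p,a in [(p0,a0)]+w+[(BAY,BYAW)]:
    q=r.inverse_kinematics(tcp(p,a,.02),quat(a)); print(p.round(3),np.rad2deg(a).round(1),None if q is None else np.round(q,2))
r.set_gripper(1.0)
t=tcp(p0,a0,.055); 
r.move_to(np.r_[t[:2]-[0,.02],.27],quat(a0))
r.move_linear(t+[0,0,.03],vel=.15)
d=optics.get_image("side"); a=optics.get_image("scene")
cv2.imwrite("pics/c.png",np.hstack([d["pixels"][60:300,180:460],a["pixels"][80:320,140:420]])[:,:,::-1])
print(r.current_t(),r.current_tool_pos(),r.current_contact_force())
E
```

```text
[ 0.602 -0.199] 98.5 [-0.64  1.02  1.13  0.47  1.53 -0.94]
[ 0.598 -0.176] 103.5 [-0.6   1.02  1.14  0.44  1.54 -0.98]
[ 0.591 -0.154] 107.2 [-0.57  1.01  1.16  0.43  1.54 -1.01]
[ 0.584 -0.131] 109.9 [-0.54  0.99  1.2   0.42  1.53 -1.03]
[ 0.575 -0.109] 111.6 [-0.51  0.97  1.25  0.42  1.51 -1.04]
[ 0.566 -0.086] 112.3 [-0.49  0.94  1.3   0.43  1.47 -1.05]
[ 0.557 -0.064] 112.1 [-0.46  0.92  1.36  0.44  1.44 -1.04]
[ 0.548 -0.041] 110.9 [-0.45  0.89  1.43  0.47  1.39 -1.03]
[ 0.54  -0.019] 108.8 [-0.43  0.86  1.5   0.5   1.34 -1.01]
[0.533 0.004] 105.6 [-0.41  0.83  1.57  0.55  1.28 -0.99]
[0.527 0.027] 101.3 [-0.4   0.8   1.64  0.6   1.21 -0.96]
[0.524 0.049] 95.8 [-0.38  0.76  1.73  0.68  1.13 -0.94]
[0.523 0.072] 89.0 [-0.37  0.73  1.81  0.78  1.04 -0.91]
[0.524 0.146] 89.0 [-0.23  0.71  1.85  0.87  0.97 -0.87]
5.2583 [ 0.61705684 -0.29821078  0.08290532] [0.23609126 0.23567385 0.4567414 ]
```

View pics/c.png

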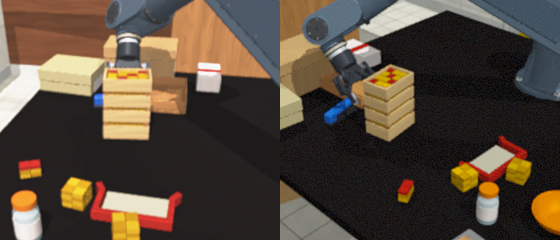

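The hand sits tilted behind the crate (right half, about (350,80)), clear of the stapler at (340,108). Next: lower, find contact, and push the first part.

```bash
python3 - <<'E'
from cell import r, optics
from h import *
p0=np.array([.602,-.199]); a0=np.deg2rad(98.5)
r.move_linear(tcp(p0,a0,.055),vel=.08)
f0=np.array(r.current_contact_force()); print("free",f0.round(2))
g=.055
while g>.004:
    g-=.003; r.move_linear(tcp(p0,a0,g),vel=.03)
    F=np.array(r.current_contact_force())-f0
    if np.linalg.norm(F)>2.5: break
print("contact g",g,F.round(1),r.current_t())
for p,a in path(p0,a0,12)[:5]:
    r.move_linear(tcp(p,a,g),quat(a),vel=.05)
    print(np.round(np.array(r.current_contact_force())-f0,1),np.round(r.current_torque(),2))
print(p,np.rad2deg(a),g,r.current_t(),crate(optics))
E
```

```text
free [0.31 0.09 0.12]
contact g 0.012999999999999987 [-0.1 -3.8 -0.5] 9.2833
[ 3.2 -2.7 -1.4] [-0.81 -0.43 -0.18]
[ 3.  -3.5 -1.2] [-0.81 -0.51 -0.14]
[ 3.7 -4.1 -0.3] [-0.86 -0.53 -0.11]
[ 3.1 -4.3 -1.2] [-0.83 -0.5  -0.14]
[ 2.7 -4.6 -1.1] [-0.89 -0.5  -0.13]
[ 0.56602172 -0.08623829] 112.28469820835828 0.012999999999999987 12.425 [('scene', 820, array([ 442.6, -150.2]), array([434.1, 222.3]), 6.7), ('side', 1052, array([ 623.3, -299.4]), array([136.6, 544.6]), 15.5)]
```

```bash
sed -i 's/def crate(optics):/def crate(optics,c):/; s/k=(m\["wood"\].*/k=(m["wood"]|m["gold"]|m["red"])\&(z>.165)\&(z<.195)\&(np.hypot(P[...,0]-c[0],P[...,1]-c[1])<.1)/' h.py
python3 - <<'E'
from cell import r, optics
from h import *
print(crate(optics,(.566,-.086)))
d=optics.get_image("side"); a=optics.get_image("scene")
cv2.imwrite("pics/d.png",np.hstack([d["pixels"][60:300,180:460],a["pixels"][80:320,140:420]])[:,:,::-1])
E
```

```text
[('scene', 822, array([ 429.4, -148.8]), array([444.6,  86.4]), 24.7), ('side', 1038, array([ 571.2, -292. ]), array([146.1, 543.5]), 2.3)]
```

View pics/d.png

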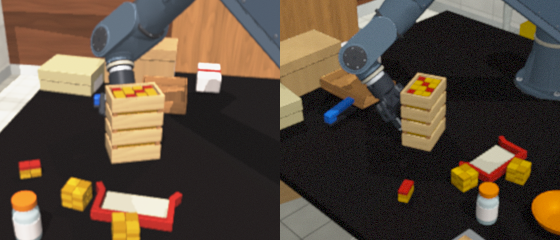

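The crate has moved along, upright and turned as planned. The even-sized morphology kernel shifted the mask, so I'll fix that.

```bash
sed -i 's/k=cv2.morphologyEx(k.astype(np.uint8),cv2.MORPH_OPEN,np.ones((2,2)))/k=k\&(cv2.morphologyEx(k.astype(np.uint8),cv2.MORPH_OPEN,np.ones((3,3)))>0)/' h.py
python3 - <<'E'
from cell import r, optics
from h import *
print(crate(optics,(.566,-.086)))
E
```

```text
[('scene', 798, array([569.7, -85.2]), array([140.4,  94.4]), 22.2), ('side', 1049, array([565.8, -87.6]), array([131.6,  95.2]), 22.3)]
```

The crate tracks the plan to about 2 mm, so I'll continue to the mouth.

```bash
python3 - <<'E'
from cell import r, optics
from h import *
for p,a in path(np.array([.602,-.199]),np.deg2rad(98.5),12)[5:]:
    r.move_linear(tcp(p,a,.013),quat(a),vel=.05)
    print(np.round(r.current_contact_force(),1))
print(p,np.rad2deg(a),r.current_t(),crate(optics,p))
E
```

```text
[ 2.4 -4.7 -0.6]
[ 1.5 -5.7 -0.8]
[ 2.5 -4.1 -0.9]
[ 1.9 -5.  -0.5]
[-0.  -5.2 -0.6]
[-0.2 -5.   0.7]
[-2.  -5.  -0.5]
[0.52275651 0.07151031] 89.05 17.2167 [('scene', 958, array([523.8,  71.9]), array([ 95.5, 137.5]), 88.8), ('side', 1494, array([522.2,  70.6]), array([ 95. , 130.1]), 89.1)]
```

Position and angle are as planned. Now the straight push home, watching the force near the back rail.

```bash
python3 - <<'E'
from cell import r, optics
from h import *
f=fv(BYAW)
for s in list(np.arange(-.06,-.008,.013))+list(np.arange(-.008,.008,.002)):
    r.move_linear(tcp(BAY+s*f,BYAW,.013),quat(BYAW),vel=.04)
    F=np.array(r.current_contact_force()); print(round(s,3),F.round(1))
    if s>-.009 and -F@np.r_[f,0]>14: break
print(r.current_t(),crate(optics,BAY))
d=optics.get_image("side"); a=optics.get_image("scene")
cv2.imwrite("pics/e.png",np.hstack([d["pixels"][100:340,180:460],a["pixels"][100:340,200:480]])[:,:,::-1])
E
```

```text
-0.06 [ 1.2 -3.9 -1.3]
-0.047 [ 1.4 -4.8 -1. ]
-0.034 [ 2.3 -4.3 -1.3]
-0.021 [ 2.1 -4.7 -1.6]
-0.008 [ 1.3 -4.4 -1.4]
-0.006 [ 1.1 -8.7 -0. ]
-0.004 [ 0.6 -8.8  0.2]
-0.002 [ 0.4 -7.7  0.6]
0.0 [ 1.2 -9.1  1.1]
0.002 [ -4.2 -28.    6.4]
20.9917 [('scene', 1020, array([525.2, 147. ]), array([ 97.4, 139.8]), 89.1), ('side', 1868, array([524.1, 144.9]), array([ 94.9, 130.1]), 89.2)]
```

View pics/e.png

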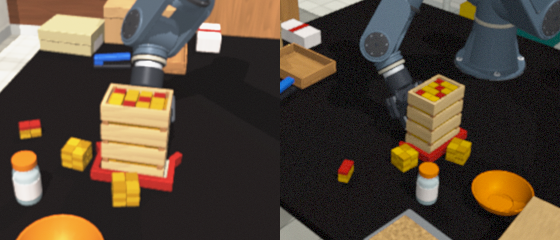

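The crate stands in the bay with its far face at the back rail. The force jumped to 28 N, which marks contact. I'll retreat straight back, check once and hand in.

```bash
python3 - <<'E'
from cell import r, optics
from h import *
f=fv(BYAW)
r.move_linear(tcp(BAY-.07*f,BYAW,.013),vel=.06)
r.move_linear(tcp(BAY-.13*f,BYAW,.013,.2),vel=.12)
r.sleep(.5)
print(r.current_t(),crate(optics,BAY),np.round(r.current_contact_force(),2))
E
```

```text
24.525 [('scene', 1012, array([527. , 146.2]), array([ 94.9, 135.9]), 89.3), ('side', 1876, array([524.2, 144.8]), array([ 94.3, 130.2]), 88.8)] [0.26 0.1  0.  ]
```

```bash
python3 -c "
from cell import r
print(r.hand_in())"
```

```text
the job is handed in; nothing more can be done
None
```

I pushed the crate low along the table into the red bay and handed the job in at about 25 s. In the last camera check it stood square and against the back rail to within about 3 mm, with the arm clear; no verdict came back.

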